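# Hold the spoon jig's spring jaw open at its index with the pull pin

## Task

Take the pull pin (short stout round handle on a steel collar) out of the tool rack, put its shank down through the eye at the end of the jig's spring-loaded slide, and with the pin draw the slide out, towards the robot, until its pointer lines up with the wedge-shaped index on the jig's side rail. Finish while holding it there with the pin still in your grip, because the spring shuts the jaw the moment you let go and the next spoon has to be laid in; your fingers stay off the slide itself. Leave the other tools, spoons and things on the bench where they are.

Things in the scene. Friction and masses are not known exactly. Their poses are not given: they have to be found in the camera images.
- pin: Pull pin, loose, about 120 g, upright in one of the rack's holes. z axis up along the pin; origin on its axis at the underside of the steel collar (32 mm across, 6 mm thick), which rests on the rack's top. Above the collar a pale wooden cylinder handle, 26 mm across, 6 to 56 mm above the origin. Below, a round steel shank 10 mm across, 50 mm long, its last 10 mm tapering to 4 mm.
- pin_tip (a point): Lower end of the pin's shank, on its axis, 50 mm below the pin's origin.
- rack: Dark wooden block, fixed, 56 x 180 x 70 mm (x, y, z), origin under its centre; three upright through holes 14 mm across in a row along its y at -60, 0 and +60 mm. The pin and two other tools stand in them, in any order, handles up to 74 mm above the block.
- jig: Spoon jig, fixed; origin on the bench. Plywood base x -195 to 135, y +-75, 12 mm thick; its -x end faces the robot. Grey spring housing (x -60 to -10, y +-30, 90 mm tall) guides the slide; fixed wooden jaw (x 94 to 124, 85 mm tall) at the far end; aluminium side rail (x -195 to -65, y 45 to 59, top 62 mm up) beside the slide.
- jaw: Spring slide: steel eye plate 36 x 36 x 12 mm, upright through hole 14 mm across, on a 12 mm rod through the housing to the wooden moving jaw. Origin: hole's centre on the plate's top face, 70 mm above the bench; 46 mm free under the plate. Axes as the jig's. Rests 115 mm to -x of the jig's origin; pulls out along -x, 75 mm at most. Spring about 4 N at rest, 1.2 N more per 10 mm.
- pointer (a point): Tip of the slide's pointer, a small steel wedge on the eye plate's +y side: 35 mm to +y of the hole's centre, at the same x, level with the eye's top.
- index: Dark steel clip 20 mm long on the side rail, with a wedge that points at the slide; top 4 mm above its origin, which is at the wedge's tip, 70 mm above the bench. Axes as the jig's. The slide is at the mark when pointer and index have the same x in the jig's frame. Stands 28 to 55 mm further out (-x) than the resting pointer.
- gouge: Bystander in the rack: slender tapered wooden handle with a brass ferrule, 74 mm tall above the rack.
- chisel: Bystander in the rack: square wooden handle 20 x 20 mm, 62 mm tall above the rack.
- spoon_a: Bystander: a wooden spoon lying on the bench.
- spoon_b: Bystander: another, darker wooden spoon lying on the bench.
- sandblock: Bystander: cork sanding block 65 x 100 x 35 mm.
- bowl: Bystander: wooden bowl 120 mm across, 50 mm tall.
- tin: Bystander: metal tin 80 mm across, 90 mm tall.
- offcut: Bystander: wooden offcut 90 x 40 x 25 mm.
Not all that is in view belongs to the job. Leave any purple or turquoise look-alike of the pin alone.

How it is judged:
On the way:
1. the pin's shank is down through the slide's eye, its tip at least 10 mm out below the eye plate (z of pin_tip in the frame of jaw below -0.022 m and horizontal distance between pin_tip and jaw below 0.013 m and angle between the z axis of pin and the z axis of jaw, either way round below 0.25 rad), for 0.2 s.
At the end, for the whole second after the job is handed in: Slide at rest, pointer within 5 mm of the index along the jig's x; pin in the eye (tip 10 mm or more below the plate, within 13 mm of the hole's centre seen from above, tilt under 0.25 rad), fingers on the pin and pin on the slide each with over 3 N; robot not touching the slide (all of step 1 and x of pointer in the frame of index between -0.005 and 0.005 m and contact force between the fingers and pin above 3 N and contact force between pin and jaw above 3 N and contact force between each of the arm, the fingers and jaw below 0.5 N and linear speed of jaw below 0.01 m/s); the arm keeps its last pose, push and grip.
It fails at once if another tool, spoon or thing on the bench is moved by more than 40 mm (distance of any of gouge, chisel, spoon_a, spoon_b, sandblock, bowl, tin, offcut from where it was at the start of the episode above 0.04 m).
It also fails if it takes over 53 s, if anything falls off the work surface, if the arm or the gripper's body presses on something with over 40 N, if the wrist force passes 120 N, or if a joint passes its speed limit or range.

## Robot

A 7-joint arm with a two-finger parallel gripper is mounted at the origin on the work surface. World frame = base frame: x ahead of the robot, y to its left, z up, the work surface at z = 0. Lengths are in m, angles in rad, forces in N, time in s.
With the tool pointing down it reaches from about 0.425 to 0.925 m from the base axis. Payload 6.8 kg.
Tool frame: the origin (TCP) lies midway between the tips of the shut fingers; the grasp point (between the pads) lies 19 mm behind it (bot.hold_point_z is the distance from the TCP to the grasp point, in m); z points along the fingers, y is the line along which they close (so a half turn about z gives the same grasp; the last joint's range is limited). The gripper opens to 85 mm and grips with 20 to 120 N. Pads are 22 mm wide; open, the fingers measure 114 mm over their backs; the gripper's body (76 mm by 85 mm) begins 54 mm behind the grasp point. The pads swing forward as they close: fully open they stand 13 mm farther back than shut.
Start: joints at [1.049, 0.477, 0.022, 1.555, -0.011, 1.109, -0.083], TCP at [0.271, -0.618, 0.231] pointing down, gripper open.
Joint ranges: [-2.96, 2.96], [-0.34, 2.1], [-1.41, 1.46], [0.24, 2.44], [-1.37, 4.51], [0.17, 1.92], [-2.96, 2.96]. Speed limits (rad/s): [2.39, 2.39, 3.14, 3.14, 3.14, 3.14, 3.14].

## Interface

Orientations are given as a unit quaternion [w, x, y, z].
In Python, from station import bot gives the robot as it stands. The module is installed in compiled form; this text tells all that it offers.
- The arm moves only by the tool step_arm, never from a script. Its argument "increments" is a list that holds one entry, the list of rows, each a list of 7 numbers: the opening, from -1 (shut) to 1 (fully open), then the shift along the tool's x, y, z in mm, then the turn, a rotation vector about the tool's x, y, z in degrees. In form: [[[grip, x, y, z, ax, ay, az], ...]]. A call has 1 to 10 rows; each row is the pose to reach, as a shift and turn from the pose commanded when the call began, along the tool's axes at that moment; what a row does not reach only later rows make up. A row lasts 1/12 s, in which the tool goes at most 41.7 mm and 7.16 degrees, less where a joint would pass 70% of its speed; a pose out of reach is approached as far as the arm can. A call with a gripper value outside its range is refused whole. The fingers move at their own pace and stop on an object; "force" is the grip in N (left out, the last holds). Time passes only in rows, so rows that repeat a pose let the fingers close. It gives the time, the measured TCP pose, the force, the opening and the grip force at its end, in the units of the state.
- bot.get_obs(): the state, without advancing time (a new reading comes with each control period).
- bot.read_camera(name): name is "scene" or "top"; returns a dict with "image" (420x560x3 uint8, red, green, blue), "camera_matrix" (3x3 intrinsics, pixels), "R" (3x3) and "t" (3): a world point X has camera coordinates R X + t. Camera axes: x right, y down, z forward; pixel columns grow to the right and rows downward; lengths in m; the calibration is good to about 2 mm. A picture is of the moment at which its call begins. There is no depth.
- bot.hand_in(): hands the job in; it is judged then, once.
The state is a dict: "t": time; "q": joint angles; "joint_vel": joint speeds; "joint_torque": joint torques, N m; "eef_pos": TCP position; "tool_rot": TCP orientation; "contact_force": force on the tool from outside, world axes, zero at the start; "torque": the same for the moment, N m; "gripper_width": opening from 0.0 (shut) to 1.0 (fully open); "grasp_force": force on a finger pad.
Only numpy, scipy, OpenCV 4.12 (cv2) and the standard library are available. Lean on these libraries where they do the work, as an engineer would, in place of code of your own. Each camera call takes 0.05 s, during which the arm holds its last target. There are 200 camera calls.

## Working session

There is one attempt and no reset: what is moved stays moved. The work goes in short steps, Python scripts to look and compute and a tool call to move; the robot and the scene stay as the last step left them, time stands still between calls to the robot, and variables do not carry over. Pictures are saved under pics/ and viewed, at most 10 in all, crops included, and the job is handed in when it is done.

Besides the shell and the picture viewer there is one more tool, called after ">>>" in YAML: its name, and indented under it one key for each argument. step_arm: Moves the arm, as the interface text tells. Its arguments: {"type":"object","properties":{"increments":{"type":"array"},"force":{"type":"number"}},"required":["increments"]}

```bash
mkdir -p pics
cat > h.py <<'E'
import numpy as np, cv2
from station import bot
def cam(n):
    c=bot.read_camera(n); return c
def save(c,f): cv2.imwrite(f,cv2.cvtColor(c["image"],cv2.COLOR_RGB2BGR))
def onplane(c,u,v,z):
    K=np.array(c["camera_matrix"]);R=np.array(c["R"]);t=np.array(c["t"])
    d=R.T@np.linalg.solve(K,[u,v,1]);o=-R.T@t
    return o+d*(z-o[2])/d[2]
def proj(c,X):
    p=np.array(c["camera_matrix"])@(np.array(c["R"])@np.array(X)+np.array(c["t"]));return p[:2]/p[2]
E
python3 - <<'E'
from h import *
for n in("scene","top"):
    c=cam(n);save(c,f"pics/{n}0.png");np.save(f"{n}0.npy",c,allow_pickle=True)
    print(n,-np.array(c["R"]).T@c["t"],np.array(c["camera_matrix"])[0,0])
print(bot.get_obs())
E
```

```text
scene [ 1.36400632 -0.49531115  0.77007946] 464.31021124248116
top [ 0.29173816 -0.00698715  1.22304869] 453.6862418406809
{'t': 0.1, 'q': array([ 1.04888826,  0.47772655,  0.02235833,  1.55631818, -0.01146402,
        1.10931175, -0.08312284]), 'joint_vel': array([-0.00211795, -0.00448512, -0.00130356, -0.00306392,  0.00019786,
       -0.0006047 , -0.00022323]), 'joint_torque': array([ 3.06553527e-03, -5.97766113e+01,  1.61307726e+00, -2.81957495e+01,
        1.28080003e-02,  5.00215130e-03,  1.55655994e-05]), 'eef_pos': array([ 0.27118022, -0.61756362,  0.23043168]), 'tool_rot': array([-7.80339130e-04,  9.78671319e-01,  2.05430720e-01, -2.44588012e-04]), 'contact_force': array([ 0.28416901, -0.64649585, -0.03076987]), 'torque': array([-0.03176404, -0.0086637 ,  0.00495378]), 'grasp_force': 0.0, 'gripper_width': 0.9993090954108599}
```

View pics/scene0.png

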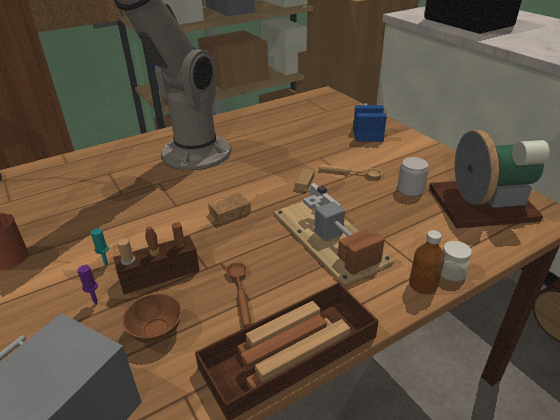

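View pics/top0.png

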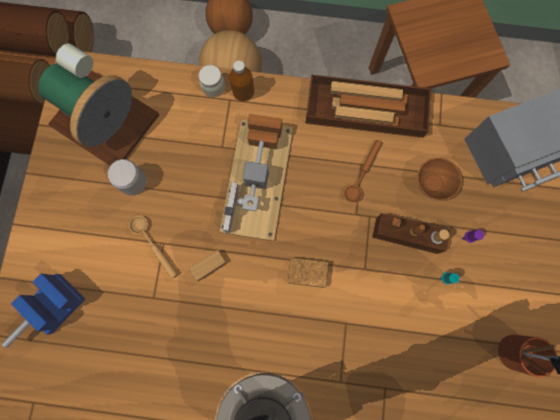

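The scene view shows the rack at about (155,262), with the pale pin handle in its left hole (125,250). The jig is at (335,235). In the top view the rack is at (412,233), the pin at its right end (443,236), the eye plate at (250,203) and the side rail at (230,205). I'll enlarge these areas.

Run:
```python
from h import *
T=cv2.imread("pics/top0.png");S=cv2.imread("pics/scene0.png")
def cr(I,x,y,w,h,f): return cv2.resize(I[y:y+h,x:x+w],None,fx=f,fy=f,interpolation=cv2.INTER_CUBIC)
a=cr(T,215,165,80,60,5);b=cr(T,370,200,80,60,5);c=cr(S,290,175,80,60,5);d=cr(S,90,220,80,60,5)
cv2.imwrite("pics/crop0.png",np.vstack([np.hstack([a,b]),np.hstack([c,d])]))
```

```text
(no output)
```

View pics/crop0.png

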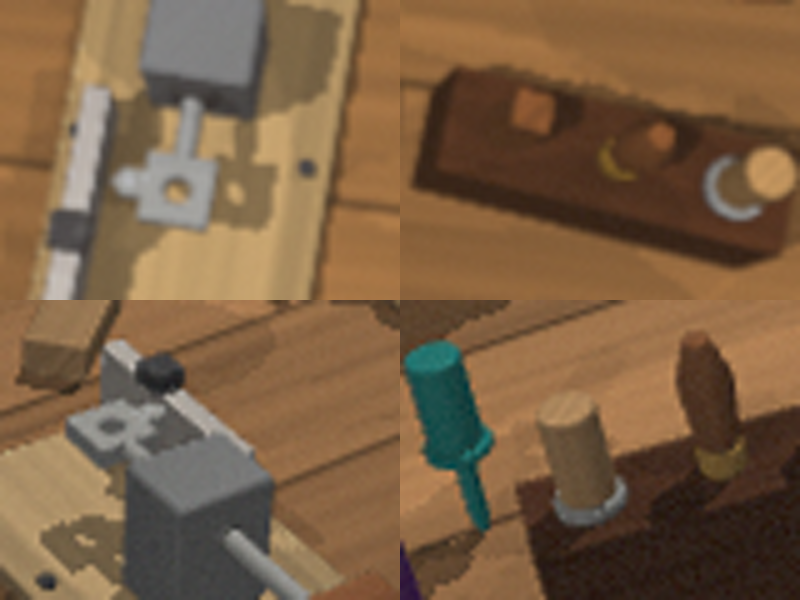

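The top crop shows the eye hole at about (250.0,202.6), the pointer tip at (237.4,201) and the clip at (228.6,210.6). The pin's handle top is at (443.8,234) and its collar at (436.6,237). I'll turn these into positions and check them across both views.

Run:
```python
from h import *
np.set_printoptions(precision=4,suppress=True)
t=np.load("top0.npy",allow_pickle=True).item();s=np.load("scene0.npy",allow_pickle=True).item()
def tri(a,b):
    P=[np.array(c["camera_matrix"])@np.c_[c["R"],c["t"]] for c in(t,s)]
    X=cv2.triangulatePoints(P[0],P[1],np.array(a,float).reshape(2,1),np.array(b,float).reshape(2,1));return (X[:3]/X[3]).ravel()
f=lambda x,y,ox,oy:((x+.5)/5-.5+ox,(y+.5)/5-.5+oy)
hole=f(177,190,215,165);tip=f(114,182,215,165);clip=f(70,230,215,165)
top=f(371,172,370,200);col=f(335,188,370,200)
shole=f(113,427-300,290,175);stop=f(168,108,90,220)
print("eye",onplane(t,*hole,.07),onplane(s,*shole,.07),tri(hole,shole))
print("tip",onplane(t,*tip,.07),"clip",onplane(t,*clip,.074),onplane(s,*f(160,66,290,175),.074))
print("pintop",onplane(t,*top,.126),onplane(s,*stop,.126),tri(top,stop),"collar",onplane(t,*col,.076))
c4=[onplane(t,*f(*p,215,165),.07) for p in((147,150),(216,157),(211,230),(137,221))]
print("plate",np.array(c4),np.mean(c4,0))
# base outline top corners via mask of pale plywood
hsv=cv2.cvtColor(t["image"],cv2.COLOR_RGB2HSV)
# dark clip mask / gray
im=t["image"].astype(int)
sub=im[200:222,218:242]; dark=(sub.max(2)<95)&(sub.max(2)-sub.min(2)<25)
ys,xs=np.nonzero(dark);print("clipmask",len(xs),xs.mean()+218,ys.mean()+200, [(x+218,y+200) for x,y in zip(xs,ys)])
# rail: bright gray
R=im[175:235,215:245]; m=((R.min(2)>130)&(R.max(2)-R.min(2)<40)).astype(np.uint8)
n,l,st,ce=cv2.connectedComponentsWithStats(m);print(st,ce)
ys,xs=np.nonzero(m&(np.arange(215,245)[None,:]<238));W=np.array([onplane(t,x+215,y+175,.062)[:2] for x,y in zip(xs,ys)])
v=cv2.fitLine(W.astype(np.float32),cv2.DIST_HUBER,0,.001,.001).ravel();print("rail",v,np.degrees(np.arctan2(v[1],v[0])))
```

```text
eye [0.5383 0.1068 0.07  ] [0.5414 0.1051 0.07  ] [0.5388 0.107  0.0678]
tip [0.5384 0.14   0.07  ] clip [0.5095 0.1582 0.074 ] [0.512  0.1572 0.074 ]
pintop [ 0.5087 -0.3793  0.126 ] [ 0.5111 -0.3798  0.126 ] [ 0.5091 -0.3797  0.1245] collar [ 0.508  -0.3785  0.076 ]
plate [[0.5576 0.1254 0.07  ]
 [0.5584 0.0891 0.07  ]
 [0.5195 0.0863 0.07  ]
 [0.5193 0.125  0.07  ]] [0.5387 0.1064 0.07  ]
clipmask 88 230.36363636363637 210.0681818181818 [(np.int64(234), np.int64(200)), (np.int64(235), np.int64(200)), (np.int64(236), np.int64(200)), (np.int64(234), np.int64(201)), (np.int64(235), np.int64(201)), (np.int64(236), np.int64(201)), (np.int64(234), np.int64(202)), (np.int64(235), np.int64(202)), (np.int64(234), np.int64(203)), (np.int64(235), np.int64(203)), (np.int64(234), np.int64(204)), (np.int64(234), np.int64(205)), (np.int64(233), np.int64(206)), (np.int64(234), np.int64(206)), (np.int64(226), np.int64(207)), (np.int64(227), np.int64(207)), (np.int64(228), np.int64(207)), (np.int64(233), np.int64(207)), (np.int64(234), np.int64(207)), (np.int64(226), np.int64(208)), (np.int64(227),
[... 1700 characters left out ...]
int64(214)), (np.int64(229), np.int64(214)), (np.int64(230), np.int64(214)), (np.int64(231), np.int64(214)), (np.int64(232), np.int64(214)), (np.int64(231), np.int64(215)), (np.int64(232), np.int64(215)), (np.int64(231), np.int64(216)), (np.int64(232), np.int64(216)), (np.int64(232), np.int64(217)), (np.int64(231), np.int64(218)), (np.int64(232), np.int64(218)), (np.int64(231), np.int64(219)), (np.int64(231), np.int64(220)), (np.int64(231), np.int64(221))]
[[   0    0   30   60 1543]
 [  13    7    9   25  133]
 [  23   23    7   11   43]
 [   8   40    8   15   81]] [[14.1322 29.5152]
 [16.7444 19.2632]
 [26.8605 27.0698]
 [11.2593 47.3086]]
rail [ 0.9993 -0.0364  0.5275  0.1595] -2.0852098
```

Run:
```python
from h import *
np.set_printoptions(precision=4,suppress=True)
t=np.load("top0.npy",allow_pickle=True).item();im=t["image"]
hsv=cv2.cvtColor(im,cv2.COLOR_RGB2HSV)
print("ply hsv",hsv[225,250],hsv[228,262],"bench",hsv[260,260],hsv[225,300])
# gradient-based edges of base right side & near edge: print G row profile
for r in (150,175,200,215,230): print(r,im[r,262:305,2].tolist())
# rack: top dark-brown contour
m=((hsv[...,2]<95)).astype(np.uint8);m[:, :360]=0;m[:,462:]=0;m[:200]=0;m[262:]=0
n,l,st,ce=cv2.connectedComponentsWithStats(m);i=1+np.argmax(st[1:,4]);print(st[i],ce[i])
print(cv2.boxPoints(cv2.minAreaRect(np.argwhere(l==i)[:,::-1].astype(np.float32))))
f=lambda x,y,ox,oy:((x+.5)/5-.5+ox,(y+.5)/5-.5+oy)
a=[onplane(t,*f(x-400,y,370,200),.07) for x,y in((457,68),(798,137),(775,245),(438,160))];print("rack top",np.array(a),np.mean(a,0))
```

```text
ply hsv [ 18 115 191] [ 18 114 195] bench [ 15 152 175] [ 14 148 165]
150 [103, 101, 100, 102, 101, 97, 95, 87, 70, 67, 68, 81, 101, 103, 101, 102, 102, 102, 103, 100, 99, 97, 97, 100, 102, 100, 90, 62, 50, 60, 70, 71, 71, 71, 70, 73, 71, 71, 70, 71, 70, 71, 70]
175 [129, 128, 124, 106, 77, 63, 65, 71, 71, 70, 69, 71, 71, 69, 71, 70, 68, 67, 67, 68, 84, 101, 86, 55, 51, 61, 66, 65, 65, 65, 66, 65, 65, 64, 64, 64, 65, 66, 65, 66, 66, 65, 65]
200 [77, 73, 74, 75, 76, 77, 75, 77, 94, 109, 103, 93, 90, 84, 77, 81, 90, 98, 82, 49, 48, 57, 65, 65, 65, 67, 64, 67, 66, 65, 68, 66, 66, 66, 67, 67, 66, 68, 67, 67, 66, 66, 65]
215 [108, 109, 110, 113, 112, 111, 112, 107, 102, 98, 94, 95, 96, 96, 99, 92, 67, 52, 56, 67, 67, 69, 68, 68, 67, 66, 67, 66, 67, 66, 66, 67, 66, 67, 67, 66, 64, 63, 65, 67, 65, 67, 68]
230 [110, 111, 110, 111, 107, 104, 98, 96, 95, 94, 98, 100, 102, 87, 50, 55, 65, 66, 66, 67, 65, 66, 66, 66, 67, 67, 66, 67, 68, 69, 68, 70, 67, 69, 67, 69, 70, 71, 72, 71, 71, 70, 70]
[ 373  214   80   40 1694] [408.99  232.974]
[[371.37   240.2859]
 [377.0424 211.4509]
 [452.3415 226.2639]
 [446.6691 255.0988]]
rack top [[ 0.5536 -0.234   0.07  ]
 [ 0.5398 -0.4112  0.07  ]
 [ 0.4824 -0.4022  0.07  ]
 [ 0.5043 -0.2282  0.07  ]] [ 0.52   -0.3189  0.07  ]
```

>>> step_arm:
  increments:
    - [[0.3,35,-14,0,0,0,-6.6],[0.3,70,-27,0,0,0,-13.2],[0.3,105,-41,0,0,0,-20],[0.3,140,-55,0,0,0,-26.5],[0.3,175,-68,0,0,0,-33],[0.3,210,-82,0,0,0,-40],[0.3,245,-96,0,0,0,-46],[0.3,280,-110,0,0,0,-53],[0.3,300,-118,0,0,0,-60],[0.3,313.5,-123,0,0,0,-66]]
  force: 60

```text
t: 0.93
eef_pos: [0.5116, -0.3754, 0.231]
tool_rot: [-0.0, 0.705, 0.709, 0.001]
contact_force: [0.3, -0.3, -0.3]
gripper_width: 0.649
grasp_force: 0.0
```

```bash
cat >> h.py <<'E'
from scipy.spatial.transform import Rotation as Rn
def st(target=None):
    o=bot.get_obs();q=o["tool_rot"];M=Rn.from_quat([q[1],q[2],q[3],q[0]]).as_matrix()
    print("t",round(o["t"],2),"pos",o["eef_pos"],"F",o["contact_force"],"g",o["grasp_force"],round(o["gripper_width"],3))
    print("yhead",np.degrees(np.arctan2(M[1,1],M[0,1])),"zaxis",M[:,2])
    if target is not None: print("tool shift mm",1000*M.T@(np.array(target)-o["eef_pos"]))
    return M
np.set_printoptions(precision=4,suppress=True)
E
python3 - <<'E'
from h import *
st([.509,-.379,.085])
t=np.load("top0.npy",allow_pickle=True).item()
W=np.array([onplane(t,u,v,.012)[:2] for u,v in((288.5,150),(284.3,175),(280,200),(277.6,215),(275,230))]);print(W,np.degrees(np.polyfit(W[:,0],W[:,1],1)))
E
```

```text
t 0.93 pos [ 0.5116 -0.3754  0.231 ] F [ 0.2918 -0.2889 -0.3118] g 0.0 0.649
yhead 0.340623071661439 zaxis [ 0.0006  0.0018 -1.    ]
tool shift mm [ -3.8167  -2.6706 146.0309]
[[0.7144 0.0268]
 [0.6405 0.0293]
 [0.5684 0.032 ]
 [0.5261 0.0332]
 [0.4843 0.0348]] [-1.9906  2.9562]
```

>>> step_arm:
  increments:
    - [[0.2,-3.8,-2.7,30,0,0,0],[0.2,-3.8,-2.7,60,0,0,0],[0.2,-3.8,-2.7,90,0,0,0],[0.2,-3.8,-2.7,115,0,0,0],[0.2,-3.8,-2.7,135,0,0,0],[0.2,-3.8,-2.7,145,0,0,0],[0.2,-3.8,-2.7,148,0,0,0],[0.2,-3.8,-2.7,148,0,0,0],[0.2,-3.8,-2.7,148,0,0,0]]

```text
t: 1.68
eef_pos: [0.507, -0.3836, 0.0844]
tool_rot: [0.001, 0.709, 0.705, 0.0]
contact_force: [-0.0, -0.5, -0.4]
gripper_width: 0.601
grasp_force: 0.0
```

Run:
```python
from h import *
st([.509,-.379,.083])
T=cam("top");S=cam("scene");save(T,"pics/t1.png");save(S,"pics/s1.png")
T=cv2.imread("pics/t1.png");S=cv2.imread("pics/s1.png")
def cr(I,x,y,w,h,f): return cv2.resize(I[y:y+h,x:x+w],None,fx=f,fy=f,interpolation=cv2.INTER_CUBIC)
cv2.imwrite("pics/crop1.png",np.hstack([cr(T,390,190,80,80,5),cr(S,80,200,80,80,5)]))
```

```text
t 1.68 pos [ 0.507  -0.3836  0.0844] F [-0.0291 -0.4798 -0.4386] g 0.0 0.601
yhead -0.2948990271243513 zaxis [ 0.0015 -0.0009 -1.    ]
tool shift mm [4.5927 1.939  1.443 ]
```

View pics/crop1.png

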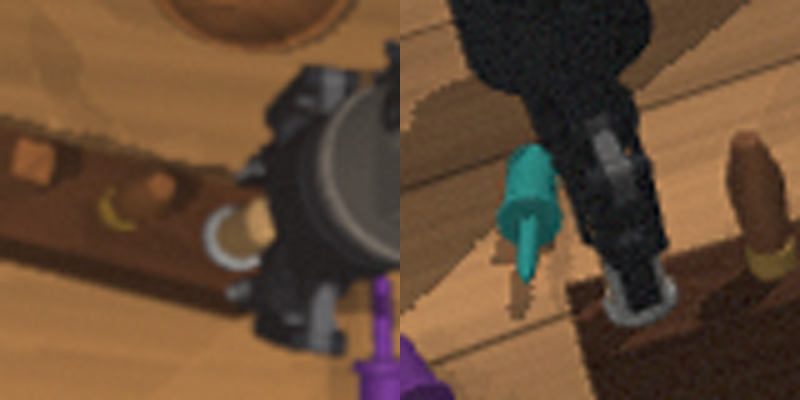

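The fingers straddle the handle, about 4 mm off along y. I'll correct that and close.

>>> step_arm:
  increments:
    - [[0.2,4.5,2,0,0,0,0],[0.2,4.5,2,0,0,0,0],[0.2,4.5,2,0,0,0,0]]

```text
t: 2.03
eef_pos: [0.509, -0.3782, 0.084]
tool_rot: [0.0, 0.709, 0.706, 0.0]
contact_force: [-0.5, 0.8, 0.2]
gripper_width: 0.599
grasp_force: 0.0
```

```bash
python3 -c "
from h import *
st([.509,-.379,.083])"
```

```text
t 2.03 pos [ 0.509  -0.3782  0.084 ] F [-0.4774  0.8361  0.179 ] g 0.0 0.599
yhead -0.24423176857362683 zaxis [ 0.0011 -0.0003 -1.    ]
tool shift mm [-0.7593  0.0403  1.0106]
```

>>> step_arm:
  increments:
    - [[-1,0,0,0,0,0,0],[-1,0,0,0,0,0,0],[-1,0,0,0,0,0,0],[-1,0,0,0,0,0,0],[-1,0,0,0,0,0,0],[-1,0,0,0,0,0,0],[-1,0,0,0,0,0,0],[-1,0,0,0,0,0,0]]
  force: 80

```text
t: 2.7
eef_pos: [0.5085, -0.3789, 0.0837]
tool_rot: [0.0, 0.709, 0.705, 0.0]
contact_force: [-0.2, 0.4, 6.0]
gripper_width: 0.286
grasp_force: 78.3
```

```bash
python3 -c "
from h import *
st([.509,-.379,.084])"
```

```text
t 2.7 pos [ 0.5085 -0.3789  0.0837] F [-0.201   0.4439  6.0129] g 78.31267476081848 0.286
yhead -0.30012368909011994 zaxis [ 0.0005 -0.0005 -1.    ]
tool shift mm [-0.0819  0.4743 -0.2701]
```

>>> step_arm:
  increments:
    - [[-1,0,0,-10,0,0,0],[-1,0,0,-25,0,0,0],[-1,0,0,-45,0,0,0],[-1,0,0,-70,0,0,0],[-1,0,0,-95,0,0,0],[-1,0,0,-120,0,0,0],[-1,0,0,-130,0,0,0],[-1,0,0,-130,0,0,0]]

```text
t: 3.37
eef_pos: [0.5096, -0.3794, 0.2161]
tool_rot: [0.002, 0.709, 0.705, 0.0]
contact_force: [0.0, -0.8, -1.3]
gripper_width: 0.284
grasp_force: 79.1
```

```bash
python3 -c "
from h import *
st([.5385,.1065,.19])"
```

```text
t 3.37 pos [ 0.5096 -0.3794  0.2161] F [ 0.0104 -0.7966 -1.2724] g 79.0973961353302 0.284
yhead -0.3011572771347196 zaxis [ 0.004  -0.0027 -1.    ]
tool shift mm [486.124   26.2841  24.9222]
```

>>> step_arm:
  increments:
    - [[-1,30,2,0,0,0,0],[-1,65,4,0,0,0,0],[-1,105,6,0,0,0,0],[-1,145,8,0,0,0,0],[-1,185,10,0,0,0,0],[-1,225,12,0,0,0,0],[-1,265,15,0,0,0,0],[-1,305,18,0,0,0,0],[-1,340,20,0,0,0,0],[-1,370,22,0,0,0,0]]

```text
t: 4.2
eef_pos: [0.5308, -0.0058, 0.2116]
tool_rot: [-0.001, 0.708, 0.706, -0.001]
contact_force: [1.0, 0.0, -1.5]
gripper_width: 0.285
grasp_force: 79.1
```

>>> step_arm:
  increments:
    - [[-1,35,1,0,0,0,0],[-1,65,2,0,0,0,0.5],[-1,90,3,0,0,0,1],[-1,105,4,0,0,0,1.7],[-1,112,4,0,0,0,1.7],[-1,115,4,0,0,0,1.7],[-1,115,4,0,0,0,1.7],[-1,115,4,0,0,0,1.7],[-1,115,4,0,0,0,1.7]]

```text
t: 4.95
eef_pos: [0.5368, 0.1044, 0.2129]
tool_rot: [0.0, 0.72, 0.694, -0.001]
contact_force: [0.4, -0.7, -1.7]
gripper_width: 0.282
grasp_force: 79.1
```

Run:
```python
from h import *
st([.5385,.107,.19])
T=cam("top");S=cam("scene");save(T,"pics/t2.png");save(S,"pics/s2.png");np.save("top2.npy",T,allow_pickle=True);np.save("scene2.npy",S,allow_pickle=True)
T=cv2.imread("pics/t2.png");S=cv2.imread("pics/s2.png")
def cr(I,x,y,w,h,f): return cv2.resize(I[y:y+h,x:x+w],None,fx=f,fy=f,interpolation=cv2.INTER_CUBIC)
cv2.imwrite("pics/crop2.png",np.hstack([cr(T,210,150,80,100,5),cr(S,270,120,80,100,5)]))
```

```text
t 4.95 pos [0.5368 0.1044 0.2129] F [ 0.4418 -0.7087 -1.7137] g 79.10645842552185 0.282
yhead -2.1162587476732133 zaxis [-0.0006 -0.0009 -1.    ]
tool shift mm [ 2.6887  1.6354 22.8933]
```

View pics/crop2.png

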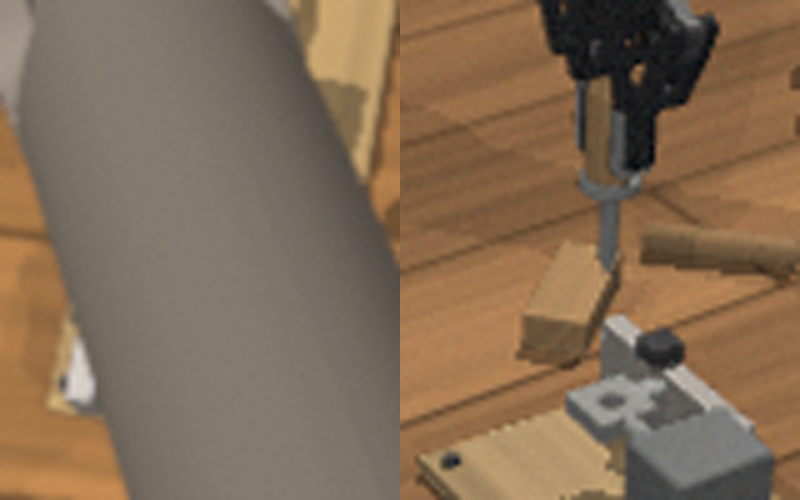

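The top view is blocked by the arm. The scene view shows the pin hanging straight, tip at about (311.2,173.2), and the hole at (312.2,199.8). I'll use the known tip position to remove the scene camera's bias.

Run:
```python
from h import *
s=np.load("scene2.npy",allow_pickle=True).item()
tip=np.array([.5368,.1044,.1492])
f=lambda x,y:((x+.5)/5-.5+270,(y+.5)/5-.5+120)
tp=f(207,269);h=f(213,401);col=f(209,186)
print("proj tip",proj(s,tip),"seen",tp,"on plane",onplane(s,*tp,.1492))
print("collar",onplane(s,*col,.2129-.0137+.003), "hole",onplane(s,*h,.07))
```

```text
proj tip [311.7072 173.7502] seen (311.0, 173.4) on plane [0.5344 0.1039 0.1492]
collar [0.5409 0.099  0.2022] hole [0.5407 0.1056 0.07  ]
```

>>> step_arm:
  increments:
    - [[-1,2,2.2,20,0,0,0],[-1,2,2.2,40,0,0,0],[-1,2,2.2,60,0,0,0],[-1,2,2.2,70,0,0,0],[-1,2,2.2,72,0,0,0],[-1,2,2.2,72,0,0,0],[-1,2,2.2,72,0,0,0]]

```text
t: 5.63
eef_pos: [0.5398, 0.1082, 0.1422]
tool_rot: [0.0, 0.719, 0.695, 0.001]
contact_force: [-0.3, -0.3, -1.7]
gripper_width: 0.285
grasp_force: 79.2
```

Run:
```python
from h import *
st([.539,.1065,.096])
s=cam("scene");save(s,"pics/s3.png")
S=cv2.imread("pics/s3.png")
cv2.imwrite("pics/crop3.png",cv2.resize(S[160:220,280:350],None,fx=8,fy=8,interpolation=cv2.INTER_CUBIC))
```

```text
t 5.63 pos [0.5398 0.1082 0.1422] F [-0.3242 -0.3284 -1.7326] g 79.16679739952087 0.285
yhead -2.009919463334633 zaxis [ 0.0014  0.0004 -1.    ]
tool shift mm [-1.7426 -0.7728 46.2415]
```

View pics/crop3.png

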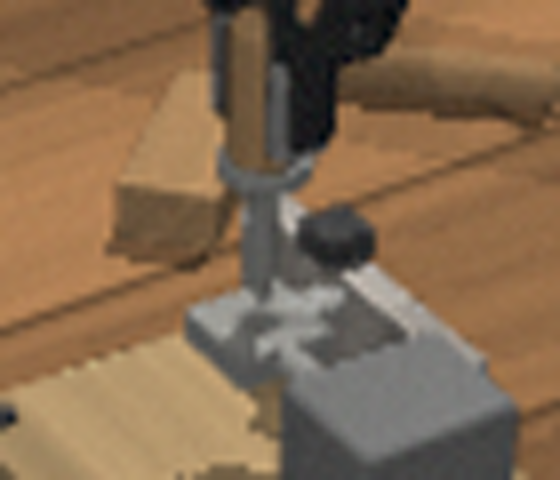

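The tip is at about (313,197), just above the hole. I'll lower it slowly and watch the force.

>>> step_arm:
  increments:
    - [[-1,-1.5,-0.7,4,0,0,0],[-1,-1.5,-0.7,8,0,0,0],[-1,-1.5,-0.7,12,0,0,0],[-1,-1.5,-0.7,16,0,0,0],[-1,-1.5,-0.7,16,0,0,0]]

```text
t: 6.1
eef_pos: [0.5377, 0.1064, 0.1243]
tool_rot: [-0.0, 0.719, 0.695, -0.001]
contact_force: [-0.3, 0.3, -1.1]
gripper_width: 0.287
grasp_force: 79.2
```

>>> step_arm:
  increments:
    - [[-1,0.5,0.5,5,0,0,0],[-1,0.5,0.5,10,0,0,0],[-1,0.5,0.5,15,0,0,0],[-1,0.5,0.5,20,0,0,0],[-1,0.5,0.5,25,0,0,0],[-1,0.5,0.5,28,0,0,0],[-1,0.5,0.5,28,0,0,0],[-1,0.5,0.5,28,0,0,0]]

```text
t: 6.77
eef_pos: [0.5387, 0.1071, 0.0971]
tool_rot: [-0.0, 0.719, 0.695, -0.0]
contact_force: [-0.5, 0.6, -1.5]
gripper_width: 0.289
grasp_force: 79.2
```

```bash
python3 -c "
from h import *
st()"
```

```text
t 6.77 pos [0.5387 0.1071 0.0971] F [-0.5244  0.6489 -1.4641] g 79.16640043258667 0.289
yhead -1.9865588828405727 zaxis [-0.0004 -0.     -1.    ]
```

>>> step_arm:
  increments:
    - [[-1,0,-3,0,0,0,0],[-1,0,-6,0,0,0,0],[-1,0,-10,0,0,0,0],[-1,0,-14,0,0,0,0],[-1,0,-18,0,0,0,0],[-1,0,-22,0,0,0,0],[-1,0,-26,0,0,0,0],[-1,0,-30,0,0,0,0],[-1,0,-30,0,0,0,0],[-1,0,-30,0,0,0,0]]

```text
t: 7.6
eef_pos: [0.5106, 0.1085, 0.0982]
tool_rot: [0.001, 0.719, 0.695, 0.002]
contact_force: [5.9, 0.6, -5.6]
gripper_width: 0.285
grasp_force: 78.9
```

Run:
```python
from h import *
st()
T=cam("top");S=cam("scene");save(T,"pics/t4.png");save(S,"pics/s4.png");np.save("top4.npy",T,allow_pickle=True);np.save("scene4.npy",S,allow_pickle=True)
T=cv2.imread("pics/t4.png");S=cv2.imread("pics/s4.png")
def cr(I,x,y,w,h,f): return cv2.resize(I[y:y+h,x:x+w],None,fx=f,fy=f,interpolation=cv2.INTER_CUBIC)
cv2.imwrite("pics/crop4.png",np.hstack([cr(T,210,170,50,75,8),cr(S,290,160,50,75,8)]))
```

```text
t 7.6 pos [0.5106 0.1085 0.0982] F [ 5.8886  0.6122 -5.5952] g 78.92481207847595 0.285
yhead -1.9897041935786808 zaxis [ 0.0046  0.0012 -1.    ]
```

View pics/crop4.png

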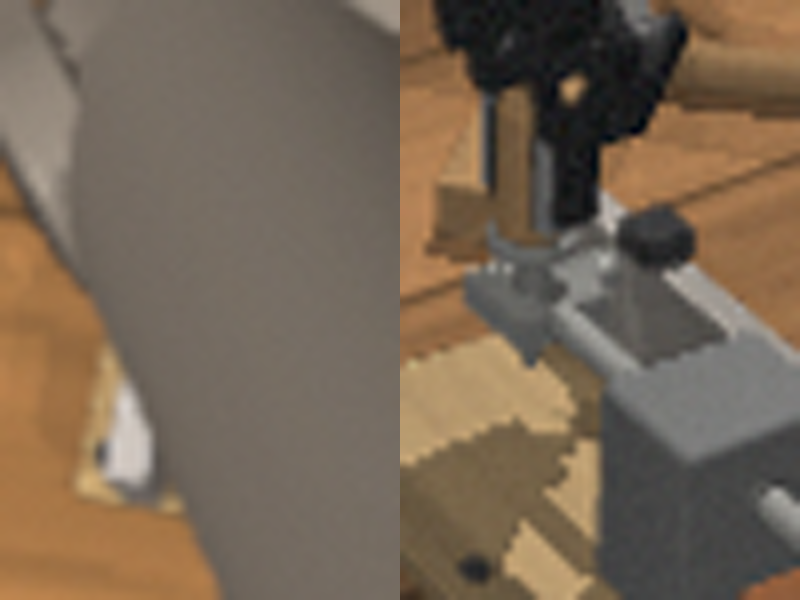

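The slide has come out with the pin. The pointer is at about (316,189) in the scene view, close to but not yet level with the clip at (321.5,190). I'll find the clip's wedge from the unobstructed first images in jig coordinates.

Run:
```python
from h import *
t=np.load("top0.npy",allow_pickle=True).item()
print("top rows205-217 cols223-240 gray");g=cv2.cvtColor(t["image"],cv2.COLOR_RGB2GRAY)
for r in range(205,218): print(r,*["%4d"%v for v in g[r,223:241]])
# rectified jig-frame views at z=.07 (metric, for reading coordinates): 0.5mm/px? -> x jig -70..20, y -25..65 about rest eye
ex=np.array([.99939,-.0349,0]);ey=np.array([.0349,.99939,0])
E0=np.array([.539,.1070,0])
for name,fn,z in(("top","top0",.072),("scene","scene0",.072),("scene","scene4",.072)):
    c=np.load(fn+".npy",allow_pickle=True).item()
    xs=np.arange(-60,20,.25);ys=np.arange(-25,65,.25)
    Y,X=np.meshgrid(ys,xs) # rows x reversed later
    P=E0+ (X[...,None]*ex+Y[...,None]*ey)/1000; P[...,2]=z
    q=(P@np.array(c["R"]).T+c["t"])@np.array(c["camera_matrix"]).T
    m=(q[...,:2]/q[...,2:]).astype(np.float32)
    im=cv2.remap(cv2.cvtColor(c["image"],cv2.COLOR_RGB2BGR),m[...,0],m[...,1],cv2.INTER_CUBIC)[::-1,::-1].copy()
    for k in range(-60,20,10):
        yy=int((20-k)*4)-1; cv2.line(im,(0,yy),(12 if k else 30,yy),(0,0,255),1)
    cv2.imwrite(f"pics/r_{fn}.png",im)
    try: A=np.hstack([A,im])
    except NameError: A=im
print(A.shape);cv2.imwrite("pics/rect.png",cv2.resize(A,None,fx=.74,fy=1.4))
```

```text
top rows205-217 cols223-240 gray
205  110  124  140  143  160  182  186  187  187  162   91   81   85   91   88   89   90   93
206  112  123  132  126  135  153  164  165  168  149   85   84   92  100   97   96  102  100
207  115  116  103   83   81   87   91   96  109  111   82   85   94  101  101  102  102  104
208  123  118   88   75   74   74   75   76   81   79   68   83   94  101  102  100  103  107
209  122  121   89   76   75   77   76   79   81   74   69   85   97  101  101  103  104  109
210  116  120   89   78   76   75   78   85   87   77   74   89  100  101  101  103  107  112
211  108  105   81   75   77   77   82   88   87   74   77   88  102  101  103  107  110  111
212  116  105   80   77   77   77   79   82   79   68   73   91  100  100  104  109  110  113
213  119   96   73   75   76   78   76   76   70   64   79   96  101  102  105  108  110  114
214  131  107   95  100   90   84   78   73   65   67   86   96  101  101  105  107  107  111
215  147  138  141  154  138  128  124  107   68   72   89  102  100  101  101  102  104  107
216  141  144  159  181  181  181  182  157   84   80   90  100  102  102  100  102  104  106
217  142  143  162  181  182  182  183  155   91   82   93  102  102  100  100  103  104  106
(320, 1080, 3)
```

View pics/rect.png

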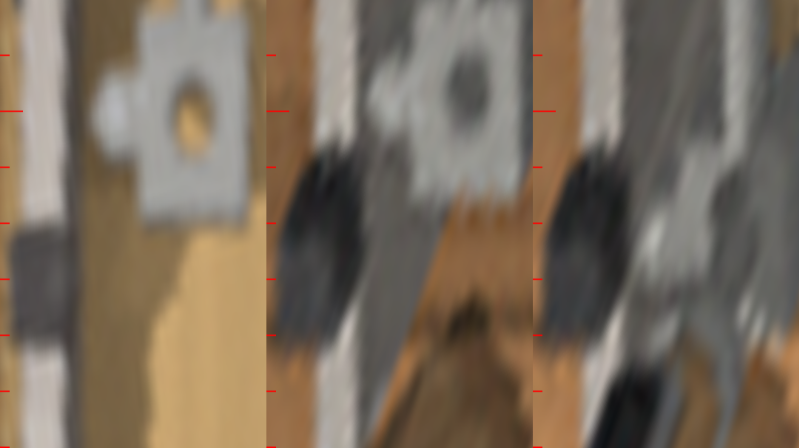

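Top and scene views agree: the index is about 30.5 mm out from the resting pointer, and the slide is now about 25–26 mm out. I'll pull 5 mm more, then check the travel using the moving jaw, which both views see clearly.

>>> step_arm:
  increments:
    - [[-1,0,-2,0,0,0,0],[-1,0,-4,0,0,0,0],[-1,0,-5,0,0,0,0],[-1,0,-5,0,0,0,0],[-1,0,-5,0,0,0,0],[-1,0,-5,0,0,0,0]]

```text
t: 8.2
eef_pos: [0.5061, 0.1086, 0.0982]
tool_rot: [0.001, 0.719, 0.695, 0.002]
contact_force: [7.3, 0.8, -5.0]
gripper_width: 0.286
grasp_force: 78.9
```

Run:
```python
from h import *
st()
T=cam("top");S=cam("scene");save(T,"pics/t5.png");save(S,"pics/s5.png")
cs={"s0":np.load("scene0.npy",allow_pickle=True).item(),"s4":np.load("scene4.npy",allow_pickle=True).item(),"s5":S,"t0":np.load("top0.npy",allow_pickle=True).item(),"t5":T}
ex=np.array([.99939,-.0349,0]);ey=np.array([.0349,.99939,0]);E0=np.array([.539,.1070,0])
def rect(c,z,x0,x1,y0,y1):
    Y,X=np.meshgrid(np.arange(y0,y1,.25),np.arange(x0,x1,.25));P=E0+(X[...,None]*ex+Y[...,None]*ey)/1000;P[...,2]=z
    q=(P@np.array(c["R"]).T+c["t"])@np.array(c["camera_matrix"]).T;m=(q[...,:2]/q[...,2:]).astype(np.float32)
    return cv2.remap(cv2.cvtColor(c["image"],cv2.COLOR_RGB2BGR),m[...,0],m[...,1],cv2.INTER_CUBIC)[::-1,::-1].copy()
# jig x: eye at -115 => jaw face at up to +209 ; moving jaw guess z~.085
A=np.hstack([rect(cs[k],.08,90,250,-40,30) for k in("s0","s4","s5")]);cv2.imwrite("pics/jaw.png",cv2.resize(A,None,fx=.8,fy=.9))
# pointer region at .07
B=np.hstack([rect(cs[k],.07,-60,25,-25,65) for k in("s0","s5")])
cv2.imwrite("pics/ptr.png",B)
h=max(A.shape[0]*.8,B.shape[0]);C=np.zeros((600,800,3),np.uint8)
a=cv2.resize(A,(400,600));C[:,:400]=a
b=cv2.resize(B,(400,600));C[:,400:]=b
for k in range(-60,25,10): cv2.line(C,(400,int((25-k)*600/85)),(415,int((25-k)*600/85)),(0,0,255),1)
for k in range(90,250,10): cv2.line(C,(0,int((250-k)*600/160)),(10,int((250-k)*600/160)),(0,0,255),1)
cv2.imwrite("pics/both.png",C)
```

```text
t 8.2 pos [0.5061 0.1086 0.0982] F [ 7.3007  0.7852 -4.9624] g 78.857581615448 0.286
yhead -2.0083524920122335 zaxis [ 0.0051  0.0014 -1.    ]
```

View pics/both.png

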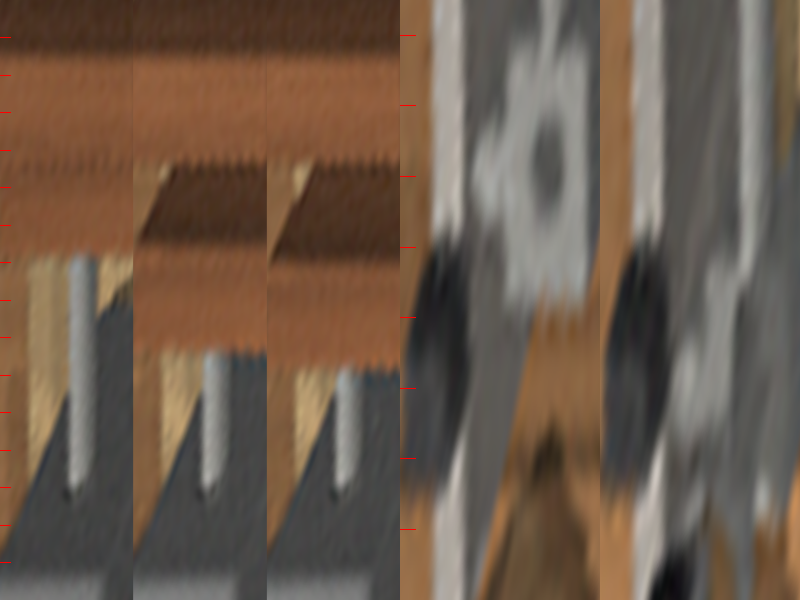

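The moving jaw's near edge went from y 257 to 370 in the rectified view, which is 30.1 mm of travel. The pointer (y≈385) is within about 1 mm of the clip's middle, and the fingers are 28 mm above the plate. I'll hand in.

```bash
python3 -c "
from h import *
st();print(bot.hand_in())"
```

```text
t 8.3 pos [0.5061 0.1086 0.0982] F [ 6.2303 -0.715  -5.2719] g 78.85693788528442 0.286
yhead -2.0047543193816173 zaxis [ 0.0051  0.0013 -1.    ]
the job is handed in; nothing more can be done
None
```

I handed the job in with the pin gripped in the eye and the slide held about 30 mm out, its pointer within about 1 mm of the index by my camera measurements; the hand-in call gave no verdict.

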